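# Seat the cell lid and hold the probe in its guide

### The arm

A 6-joint arm with a two-finger parallel gripper is mounted at the origin on the work surface; the furniture and walls round the work are solid. World frame = base frame: x ahead of the robot, y to its left, z up, the work surface at z = 0. Lengths are in m, angles in rad, forces in N, time in s.
With the tool pointing down it reaches from about 0.35 to 0.775 m from the base axis. Payload 5.5 kg.
Tool frame: the origin (TCP) lies where the fingers leave the gripper's body, on its centre line; the fingertips stand env.tip_reach ahead of it and the grasp point (between the pads) lies 54 mm ahead of it (env.tip_reach is the distance from the TCP to the fingertips, in m); z points along the fingers, y is the line along which they close (so a half turn about z gives the same grasp; the last joint's range is limited). The gripper opens to 85 mm and grips with 20 to 120 N. Pads are 22 mm wide; open, the fingers measure 114 mm over their backs; the gripper's body (76 mm by 85 mm) begins 54 mm behind the grasp point. The pads swing forward as they close: fully open they stand 13 mm farther back than shut.
Start: joints at [0.578, 0.313, 0.046, 1.304, 0, 1.431], TCP at [0.433, 0.378, 0.304] pointing down, gripper open.
Joint ranges: [-2.76, 2.76], [-0.86, 1.69], [-1.03, 1.26], [-2.2, 2.34], [-1.47, 1.5], [-3.14, 3.14]. Speed limits (rad/s): [2.57, 2.57, 3.14, 3.14, 3.14, 3.14].

### API

Orientations are given as a unit quaternion [w, x, y, z].
In Python, from workcell import status, optics, hand_in, env gives the robot as it stands.
- The arm moves only by the shell command python3 -m handwheel 'ROWS' [FORCE]. ROWS is a JSON object whose one key "deltas" holds a list of rows, each a list of 5 numbers: the opening, from -1 (shut) to 1 (fully open), then the shift along the tool's x, y, z in units of 40 mm (1.0 is 40 mm), then the turn about the tool's z in units of 10 degrees (1.0 is 10 degrees). In form: {"deltas": [[jaw, x, y, z, roll], ...]}. A call has 1 to 20 rows; each row shifts and turns the commanded pose from where the row before left it, along the tool's axes as they then stand; what a row does not reach is not made up. A row lasts 1/8 s, in which the tool goes at most 62.5 mm and 10.7 degrees, less where a joint would pass 70% of its speed; a pose out of reach is approached as far as the arm can. A call is refused whole if a number of a shift passes 1 or a number of a turn 1, either way. A call with a gripper value outside its range is refused whole. The fingers move at their own pace and stop on an object; FORCE is the grip in N (left out, the last holds). Time passes only in rows, so rows that do not move let the fingers close. It gives the time, the measured TCP pose, the force, the opening and the grip force at its end, in the units of the state.
- status.get_state(): the state, without advancing time (a new reading comes with each control period).
- optics.read_camera(name): name is "scene" or "top"; returns a dict with "frame" (400x640x3 uint8, red, green, blue), "depth" (400x640 float32, m along the optical axis (not along the pixel's ray), 0 where there is no reading), "vfov" (degrees; the focal length in pixels is half the picture's height over the tangent of half this angle, whatever the lens; pixels are square), "cx", "cy" (the principal point, pixels), "origin" and "attitude" of the camera in the world. Camera axes: x right, y down, z forward; pixel columns grow to the right and rows downward; lengths in m; the calibration is good to about 2 mm. A picture is of the moment at which its call begins.
- hand_in(): hands the job in; it is judged then, once.
The state is a dict: "clock": time; "joint_pos": joint angles; "qvel": joint speeds; "tau": joint torques, N m; "tcp_pos": TCP position; "orientation": TCP orientation; "wrist_force": force on the tool from outside, world axes, zero at the start; "ft_torque": the same for the moment, N m; "finger_gap": finger opening in m; "grip_force": force on a finger pad.
Only numpy, scipy, OpenCV 4.12 (cv2) and the standard library are available. Lean on these libraries where they do the work, as an engineer would, in place of code of your own. Each camera call takes 0.05 s, during which the arm holds its last target. There are 200 camera calls.

### The job

Get the measuring cell ready for a reading: press its grey lid down by the round black pad until it is fully home on the cell, and only then draw the probe straight up out of its stand. Lower the probe's rod through the guide bush in the lid, upright and without the rod or its head ever touching the lid or the cell, until the dark band on the rod is level with the bush's mouth. Finish holding the probe still there, centred in the bush and in the gripper's grasp; leave the glassware, bottles and other things where they are.

Things in the scene. Friction and masses are not known exactly. Their poses are not given: they have to be found in the camera images.
- cell: white rectangular box on a steel foot plate, fixed. Foot plate 130 x 104 x 8 mm; box 106 (x) x 80 (y) mm, its rim 66 mm and its inner floor 13 mm above the worktop. Origin: centre of the underside; z up; x along its long side, towards the guide bush. A brass stub 12 mm thick sticks out 14 mm from the +x wall, 28 mm up
- lid (a joint): how far the cell's push-in lid is pressed down, m: 0 to 0.003 at the start (standing up on its dark gasket), 0.008 fully home on the rim (hard stop). It slides straight down against about 8 N of friction and stays where left. Grey plate 112 x 86 x 8 mm, top 74 mm above the worktop when home; carries the black pad and the guide bush, 56 mm apart
- press_pad (a point): centre of the top face of the round black pad on the lid, 30 mm across, 9 mm high above the lid's plate, 30 mm from the cell's centre towards the cell's -x; 83 mm above the worktop when the lid is home
- guide_mouth (a point): centre of the upper mouth of the guide bush, an upright aluminium ring through the lid: bore 22 mm, outside 32 mm, bore 24 mm long, standing 12 mm above the lid's plate; 26 mm from the cell's centre towards the cell's +x; 86 mm above the worktop when the lid is home. z is the bore's axis, up
- stand: parking stand fixed to the worktop: dark foot plate 90 x 80 x 8 mm, four thin posts, white top plate 76 x 64 mm whose top is 95 mm above the worktop and which has one 16 mm hole in its centre. Origin: centre of its underside, z up
- probe: about 90 g, hanging upright in the stand's hole by its head: steel rod 10 mm thick, 80 mm long; then a grey square head 26 x 26 mm, 55 mm high (80 to 135 mm above the tip; grasp it here from above), turned up to 0.25 rad to the stand; then a black button 17 mm across, 8 mm high. Origin: the rod's tip, on the axis; z up towards the head, x and y square to the head's sides
- rod_tip (a point): centre of the rod's lower end; 15 mm above the worktop while the probe hangs in the stand
- rod_band (a point): middle of the dark band round the rod (4 mm wide), 50 mm above the tip and 30 mm below the head
- beaker: bystander: glass beaker 61 x 55 x 70 mm, origin at the centre of its underside
- bottle: bystander: amber reagent bottle, 54 mm across, 131 mm high, origin at the centre of its underside
- jar: bystander: sample jar with a screw lid, 62 mm across, 120 mm high, origin at the centre of its underside
- petri: bystander: petri dish 63 mm across, 14 mm high, origin at the centre of its underside
- loose_cover: bystander: round steel cover with a small knob, 135 mm across, 32 mm high, lying on the worktop, origin at the centre of its underside

How it is judged:
On the way, in this order (a step that is already met when the one before it is completed fails the run):
1. the lid is pressed fully home while the probe still hangs in its stand (value of joint lid above 0.0068 m and distance of probe from where it was at the start of the episode below 0.02 m), for 0.2 s.
2. the probe is drawn clear of the stand (z of rod_tip in the frame of stand above 0.097 m), for 0.1 s.
3. the rod is in the guide bush (horizontal distance between rod_tip and guide_mouth below 0.008 m and z of rod_tip in the frame of guide_mouth below -0.015 m), for 0.2 s.
At the end, for the whole second after the job is handed in: The lid is home (pressed at least 6.8 of 8 mm); the probe is held in the fingers, still and upright (within 0.1 rad), its tip and its band both within 4 mm of the bush's axis and the band within 6 mm of the height of the bush's mouth (value of joint lid above 0.0068 m and horizontal distance between each of rod_tip, rod_band and guide_mouth below 0.004 m and z of rod_band in the frame of guide_mouth between -0.006 and 0.006 m and angle between probe's own z axis and vertical below 0.1 rad and linear speed of probe below 0.02 m/s and contact force between the fingers and probe above 1 N); the arm keeps its last pose, push and grip.
It fails at once if the probe touches the lid, its bush or the cell (contact force between probe and cell above 0.3 N).
It fails at once if the beaker, bottle, jar, petri dish or round cover is moved by more than 30 mm (distance of any of beaker, bottle, jar, petri, loose_cover from where it was at the start of the episode above 0.03 m).
It also fails if it takes over 66 s, if anything falls off the work surface, if the arm or the gripper's body presses on something with over 40 N, if the wrist force passes 120 N, or if a joint passes its speed limit or range.

## Working session

There is one attempt and no reset: what is moved stays moved. The work goes in short steps, Python scripts to look and compute and a shell command to move; the robot and the scene stay as the last step left them, time stands still between calls to the robot, and variables do not carry over. Pictures are saved under pics/ and viewed, at most 10 in all, crops included, and the job is handed in when it is done.

```bash
mkdir -p pics; cat > h.py <<'E'
import numpy as np,cv2
from workcell import status,optics,env
from scipy.spatial.transform import Rotation as R
def cam(n):
    c=optics.read_camera(n); q=c["attitude"]
    c["R"]=R.from_quat([q[1],q[2],q[3],q[0]]).as_matrix() if np.size(q)==4 else np.array(q)
    c["f"]=200/np.tan(np.radians(c["vfov"])/2); c["o"]=np.array(c["origin"]); return c
def cloud(c):
    v,u=np.mgrid[0:400,0:640]; d=c["depth"]
    p=np.stack([(u-c["cx"])/c["f"]*d,(v-c["cy"])/c["f"]*d,d],-1)
    return p@c["R"].T+c["o"]
def ray(c,u,v,z):
    r=c["R"]@np.array([(u-c["cx"])/c["f"],(v-c["cy"])/c["f"],1]); return c["o"]+r*(z-c["o"][2])/r[2]
E
python3 - <<'E'
from h import *
for n in("scene","top"):
    c=cam(n); cv2.imwrite(f"pics/{n}0.png",c["frame"][:,:,::-1]); np.savez(f"{n}0.npz",**{k:c[k] for k in("frame","depth","R","f","o","cx","cy")})
    print(n,c["o"],c["attitude"],c["f"],c["cx"],c["cy"])
print(status.get_state(),env.tip_reach)
E
```

```text
scene [-0.10697606 -0.77457432  0.81224762] [-0.40004622  0.85171883 -0.30307692  0.15060691] 379.74598159849404 315.0507208238917 191.9141944066285
top [ 0.37308995 -0.13163537  1.6643967 ] [-0.02757333  0.70868377 -0.70466705  0.02124551] 515.4920859882714 327.7605808405049 203.92546786305502
{'clock': 0.1, 'joint_pos': array([ 5.78379881e-01,  3.13911058e-01,  4.51029332e-02,  1.30362140e+00,
       -7.18286214e-06,  1.43121778e+00]), 'qvel': array([ 0.00063716, -0.00159385,  0.00157557,  0.00067742,  0.00076542,
       -0.00044965]), 'tau': array([ 4.22465775e-03, -4.81726670e+01,  2.99242812e+01,  1.27179507e-02,
        2.94874917e-05, -3.22078381e-05]), 'tcp_pos': array([0.43277149, 0.3780748 , 0.30311029]), 'orientation': array([-4.34877211e-04,  4.13612942e-01,  9.10452452e-01, -6.91180938e-04]), 'wrist_force': array([ 0.53418571, -0.6329147 , -0.25279573]), 'ft_torque': array([-0.03739917,  0.00269374, -0.03042039]), 'grip_force': 0.0, 'finger_gap': 0.0853325690134277} 0.0726
```

View pics/top0.png

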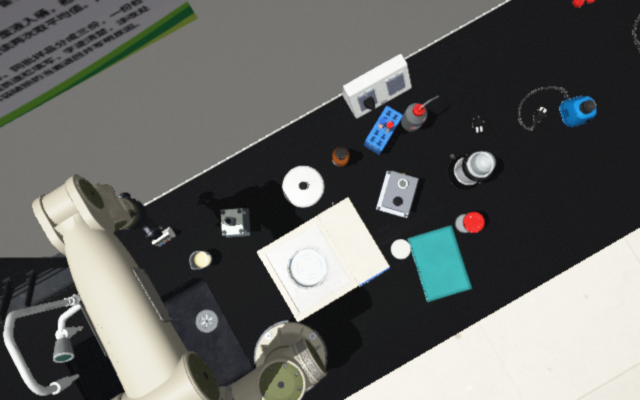

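View pics/scene0.png

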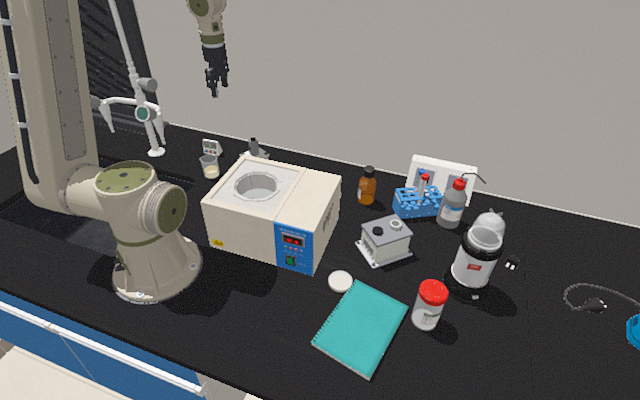

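The top view shows the cell at about (398,193), with the bush at (403,184) and the pad at (397,201). The stand with the probe is at (235,222). The scene view shows the cell at (385,238) and the stand at (254,150), partly behind the water bath. Next I'll enlarge both.

```bash
python3 - <<'E'
from h import *
t=dict(np.load("top0.npz")); s=dict(np.load("scene0.npz"))
def crop(c,u,v,w,h,k): return cv2.resize(c["frame"][v:v+h,u:u+w,::-1],None,fx=k,fy=k,interpolation=cv2.INTER_CUBIC)
a=np.hstack([crop(t,370,165,55,55,7),crop(t,210,195,55,55,7)])
b=np.hstack([crop(s,350,205,70,40,5.5),crop(s,220,125,70,40,5.5)])
w=a.shape[1];b=cv2.resize(b,(w,int(b.shape[0]*w/b.shape[1])))
cv2.imwrite("pics/crop.png",np.vstack([a,b])[:600]); print(a.shape,b.shape)
P=cloud(t)
for u,v in((403,184),(397,201),(385,190),(390,207),(398,192),(235,222),(224,213),(245,232),(305,265),(303,187),(341,156),(350,230),(201,260)): print(u,v,P[v,u].round(3))
m=(P[...,2]>0.05)&(t["depth"]>0); print("tall",[ (P[...,2][v0:v0+50,u0:u0+50].max().round(2),u0,v0) for v0 in range(50,350,50) for u0 in range(150,450,50)])
E
```

```text
(385, 770, 3) (220, 770, 3)
403 184 [ 0.553 -0.359  0.009]
397 201 [ 0.492 -0.329  0.089]
385 190 [ 0.532 -0.299  0.026]
390 207 [ 0.474 -0.308  0.084]
398 192 [ 0.52  -0.333  0.084]
235 222 [0.425 0.164 0.104]
224 213 [0.452 0.198 0.102]
245 232 [0.396 0.148 0.011]
305 265 [ 0.297 -0.051  0.116]
303 187 [ 0.54  -0.037  0.03 ]
341 156 [ 0.623 -0.156  0.131]
350 230 [ 0.401 -0.182  0.179]
201 260 [0.306 0.285 0.022]
tall [(np.float64(1.66), 150, 50), (np.float64(1.66), 200, 50), (np.float64(1.66), 250, 50), (np.float64(1.66), 300, 50), (np.float64(1.66), 350, 50), (np.float64(1.66), 400, 50), (np.float64(1.66), 150, 100), (np.float64(1.66), 200, 100), (np.float64(1.66), 250, 100), (np.float64(1.66), 300, 100), (np.float64(1.66), 350, 100), (np.float64(1.66), 400, 100), (np.float64(1.66), 150, 150), (np.float64(1.66), 200, 150), (np.float64(1.66), 250, 150), (np.float64(1.66), 300, 150), (np.float64(1.66), 350, 150), (np.float64(1.66), 400, 150), (np.float64(1.66), 150, 200), (np.float64(1.66), 200, 200), (np.float64(1.66), 250, 200), (np.float64(1.66), 300, 200), (np.float64(1.66), 350, 200), (np.float64(1.66), 400, 200), (np.float64(1.66), 150, 250), (np.float64(1.66), 200, 250), (np.float64(1.66), 250, 250), (np.float64(1.66), 300, 250), (np.float64(1.66), 350, 250), (np.float64(1.66), 400, 250), (np.float64(1.66), 150, 300), (np.float64(1.66), 200, 300), (np.float64(1.66), 250, 300), (np.float64(1.66), 300, 300), (np.float64(1.66), 350, 300), (np.float64(1.66), 400, 300)]
```

View pics/crop.png

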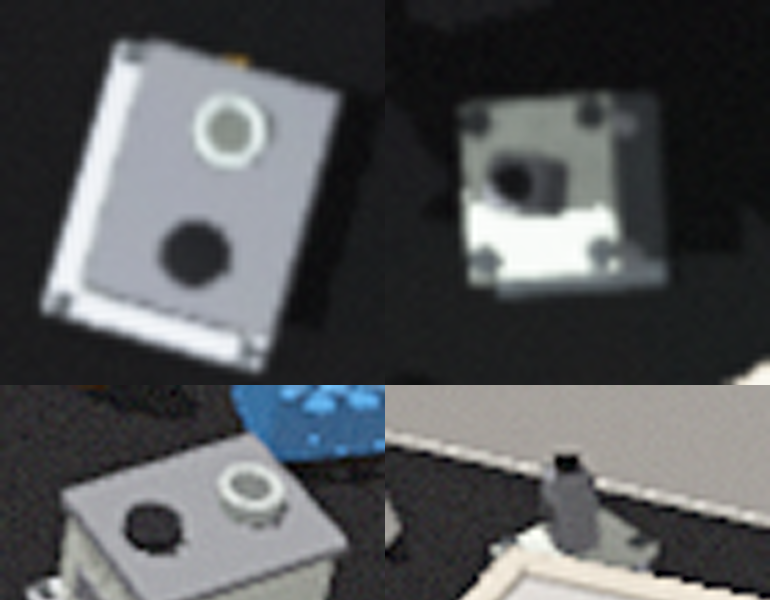

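The enlarged crop shows, in crop pixels:
- **Top view:** pad centre (196,252) and bush mouth (230,131). The lid corners are (155,38), (343,95), (268,338) and (82,290). The probe button is (513,182), and the stand plate corners are (459,102), (612,95), (618,280) and (470,288).
- **Scene view:** bush (252,485), pad (153,525), button top (568,462).

```bash
python3 - <<'E'
from h import *
t=dict(np.load("top0.npz")); s=dict(np.load("scene0.npz"))
T=lambda x,y,z,ox=370,oy=165:ray(t,ox+(x+.5)/7-.5,oy+(y+.5)/7-.5,z)
S=lambda x,y,z,ox=350,oy=205:ray(s,ox+(x+.5)/5.5-.5,oy+(y-385+.5)/5.5-.5,z)
h=.0065
b,p=T(230,131,.086+h),T(196,252,.083+h)
print("top bush,pad",b,p,np.linalg.norm((b-p)[:2]),np.arctan2(*(b-p)[[1,0]]))
b,p=S(252,485,.086+h),S(153,525,.083+h)
print("scene bush,pad",b,p,np.linalg.norm((b-p)[:2]),np.arctan2(*(b-p)[[1,0]]))
L=np.array([T(x,y,.074+h) for x,y in((155,38),(343,95),(268,338),(82,290))]); e=np.roll(L,-1,0)-L
print("lid c",L.mean(0),np.linalg.norm(e,axis=1),np.arctan2(e[:,1],e[:,0]))
St=np.array([T(x-385,y,.095,210,195) for x,y in((459,102),(612,95),(618,280),(470,288))]); e=np.roll(St,-1,0)-St
print("stand c",St.mean(0),np.linalg.norm(e,axis=1),np.arctan2(e[:,1],e[:,0]))
print("button",T(128,182,.158,210,195),S(183,462,.158,220,125))
H=np.array([T(x-385,y,.15,210,195) for x,y in ((497,152),(538,152),(566,158),(562,213),(530,212),(492,208))]);print(H)
st=status.get_state();q=st["orientation"];print(R.from_quat([q[1],q[2],q[3],q[0]]).as_matrix().round(3))
P=cloud(t)
for nm,(u0,u1,v0,v1) in dict(lid=(390,396,183,196),head=(226,232,215,226),bath=(270,380,210,300)).items():
    z=P[v0:v1,u0:u1,2];print(nm,np.percentile(z,[5,50,95]).round(3))
E
```

```text
top bush,pad [ 0.54633605 -0.34544252  0.0925    ] [ 0.49341712 -0.33079212  0.0895    ] 0.0549094541867791 -0.2700817317912831
scene bush,pad [ 0.54605414 -0.34431776  0.0925    ] [ 0.48956541 -0.33088201  0.0895    ] 0.058064583314169554 -0.23350964992440887
lid c [ 0.52153539 -0.33906397  0.0805    ] [0.08639523 0.11255124 0.08411443 0.11626613] [-1.86323939  2.83912385  1.32252173 -0.28182545]
stand c [0.42517243 0.17543056 0.095     ] [0.06691368 0.08066785 0.06451539 0.08125184] [-1.51958375 -3.09171292  1.6305605   0.0794389 ]
button [0.42681729 0.17437593 0.158     ] [0.42345751 0.17161033 0.158     ]
[[0.43968723 0.18298913 0.15      ]
 [0.43978384 0.16571037 0.15      ]
 [0.4373245  0.15386583 0.15      ]
 [0.41419316 0.15512444 0.15      ]
 [0.41453585 0.16860064 0.15      ]
 [0.41612437 0.18463041 0.15      ]]
[[-0.658  0.753 -0.001]
 [ 0.753  0.658 -0.001]
 [ 0.    -0.002 -1.   ]]
lid [0.075 0.08  0.085]
head [0.09  0.149 0.16 ]
bath [-0.004  0.173  0.181]
```

Both views agree, and the sizes check out: lid 86 x 113 mm, pad to bush 55–58 mm. The pad is at about (0.4925,-0.331), the bush at (0.5463,-0.345) and the stand at (0.425,0.174). I'll move over the pad with the fingers shut.

```bash
python3 -m handwheel '{"deltas": [[-1,-0.95,-0.7,0,0],[-1,-0.95,-0.7,0,0],[-1,-0.95,-0.7,0,0],[-1,-0.95,-0.7,0,0],[-1,-0.95,-0.7,0,0],[-1,-0.95,-0.7,0,0],[-1,-0.95,-0.7,0,0],[-1,-0.95,-0.7,0,0],[-1,-0.95,-0.7,0,0],[-1,-0.95,-0.7,0,0],[-1,-0.95,-0.7,0,0],[-1,-0.95,-0.7,0,0],[-1,-0.95,-0.7,0,0],[-1,-0.95,-0.7,0,0],[-1,-1,-0.7,0,0],[-1,0,0,0,0],[-1,0,0,0,0]]}'
cat >> h.py <<'E'
def go(x,y,z=None,yaw=None):
    s=status.get_state();q=s["orientation"];M=R.from_quat([q[1],q[2],q[3],q[0]]).as_matrix();p=s["tcp_pos"]
    d=np.array([x,y,p[2] if z is None else z])-p
    print("t",s["clock"],"tcp",p.round(4),"tilt",M[:,2].round(4),"yaw_y",np.arctan2(M[1,1],M[0,1]).round(4),"F",s["wrist_force"].round(1),"gap",s["finger_gap"].round(4),"grip",s["grip_force"],"units",(M.T@d/.04).round(3))
E
python3 -c "
from h import *
go(.4925,-.331,.17)"
```

```text
clock: 2.22
tcp_pos: [0.4927, -0.3284, 0.3032]
orientation: [-0.001, 0.414, 0.91, 0.0]
wrist_force: [-0.1, 0.3, -0.1]
finger_gap: 0.0
grip_force: 0.0Traceback (most recent call last):
  File "<string>", line 3, in <module>
    go(.4925,-.331,.17)
    ~~^^^^^^^^^^^^^^^^^
  File "h.py", line 17, in go
    print("t",s["clock"],"tcp",p.round(4),"tilt",M[:,2].round(4),"yaw_y",np.arctan2(M[1,1],M[0,1]).round(4),"F",s["wrist_force"].round(1),"gap",s["finger_gap"].round(4),"grip",s["grip_force"],"units",(M.T@d/.04).round(3))
                                                                                                                                                ^^^^^^^^^^^^^^^^^^^^^
AttributeError: 'float' object has no attribute 'round'
```

```bash
sed -i 's/s\["finger_gap"\].round(4)/s["finger_gap"]/' h.py
python3 -m handwheel '{"deltas": [[-1,-0.05,-0.04,0.8,0],[-1,0,0,0.8,0],[-1,0,0,0.8,0],[-1,0,0,0.6,0],[-1,0,0,0.2,0],[-1,0,0,0.1,0],[-1,0,0,0,0]]}'
python3 -c "
from h import *
go(.4925,-.331,.157)
for n in('top','scene'):
    c=cam(n);cv2.imwrite('pics/'+n+'1.png',cv2.resize(c['frame'][150:250,340:450,::-1] if n=='top' else c['frame'][170:270,340:450,::-1],None,fx=5,fy=5,interpolation=2))"
```

```text
clock: 3.1
tcp_pos: [0.4936, -0.3313, 0.1728]
orientation: [0.001, 0.413, 0.911, -0.0]
wrist_force: [-0.0, -0.7, 0.3]
finger_gap: 0.0002
grip_force: 0.0
t 3.1 tcp [ 0.4936 -0.3313  0.1728] tilt [ 1.e-03 -8.e-04 -1.e+00] yaw_y 0.7185 F [-0.  -0.7  0.3] gap 0.00016150953623318655 grip 0.0 units [ 0.024 -0.016  0.394]
```

View pics/scene1.png

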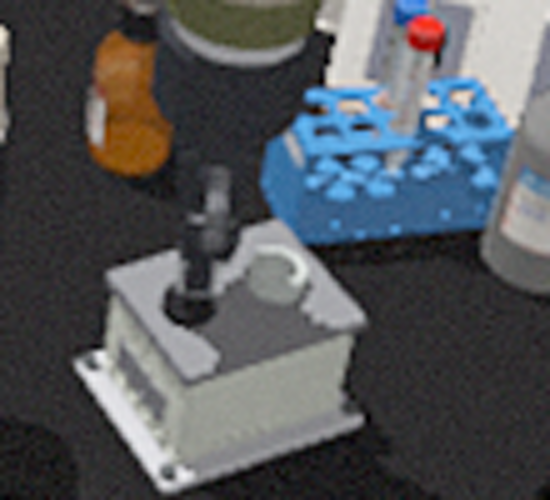

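In the scene crop, the closed fingertips at (195,290) are just above the pad at (190,305). I'll press in small steps.

```bash
python3 -m handwheel '{"deltas": [[-1,0,0,0.15,0],[-1,0,0,0.1,0],[-1,0,0,0.05,0],[-1,0,0,0.05,0],[-1,0,0,0.05,0],[-1,0,0,0,0]]}'; python3 -m handwheel '{"deltas": [[-1,0,0,0.05,0],[-1,0,0,0,0]]}'
```

```text
clock: 3.95
tcp_pos: [0.4933, -0.3315, 0.1565]
orientation: [0.0, 0.414, 0.91, -0.0]
wrist_force: [-1.6, 0.5, 4.9]
finger_gap: 0.0002
grip_force: 2.6
clock: 4.2
tcp_pos: [0.4932, -0.3315, 0.1555]
orientation: [0.001, 0.414, 0.91, -0.0]
wrist_force: [-3.1, 3.2, 10.8]
finger_gap: 0.0001
grip_force: 5.6
```

```bash
python3 -m handwheel '{"deltas": [[-1,0,0,0.05,0],[-1,0,0,0,0]]}'; python3 -m handwheel '{"deltas": [[-1,0,0,0.05,0],[-1,0,0,0,0]]}';
```

```text
clock: 4.45
tcp_pos: [0.4932, -0.3315, 0.1554]
orientation: [0.001, 0.414, 0.91, -0.0]
wrist_force: [-6.4, 5.9, 21.5]
finger_gap: 0.0001
grip_force: 11.2
clock: 4.7
tcp_pos: [0.4932, -0.3314, 0.1553]
orientation: [0.002, 0.414, 0.91, -0.001]
wrist_force: [-8.9, 7.5, 34.0]
finger_gap: 0.0001
grip_force: 16.8
```

The lid is home: the hard stop is at TCP z 0.1553, where 0.1556 was expected, with the force rising to 34 N. I'll rise and look at the probe head more closely.

```bash
python3 -m handwheel '{"deltas": [[-1,0,0,-0.2,0],[-1,0,0,-0.8,0],[-1,0,0,-1,0],[-1,0,0,-1,0],[-1,0,0,-0.9,0],[-1,0,0,0,0]]}'
python3 - <<'E'
from h import *
go(.425,.174)
t=[cam("top") for _ in range(6)];s=[cam("scene") for _ in range(6)]
def C(L,u,v,w,h,k): return cv2.resize(np.mean([c["frame"] for c in L],0)[v:v+h,u:u+w,::-1].clip(0,255).astype(np.uint8),None,fx=k,fy=k,interpolation=2)
cv2.imwrite("pics/probe.png",np.hstack([C(t,218,205,33,33,12),C(s,238,133,33,33,12)]))
d=np.median([c["depth"] for c in t],0);c=dict(t[0]);c["depth"]=d;P=cloud(c)
print((P[208:228,222:246,2]*1000).astype(int))
E
```

```text
clock: 5.45
tcp_pos: [0.4942, -0.3323, 0.3089]
orientation: [0.003, 0.414, 0.91, -0.001]
wrist_force: [-0.2, -0.4, -0.0]
finger_gap: 0.0002
grip_force: 0.0
t 5.45 tcp [ 0.4942 -0.3323  0.3089] tilt [ 0.0044 -0.0038 -1.    ] yaw_y 0.7179 F [-0.2 -0.4 -0. ] gap 0.0001742894070485028 grip 0.0 units [10.672  7.024 -0.056]
[[ -1   0  -2   0  -1   0   0   0   1  -3  -1   0   0  -1   6   5  93  93
   93  95   8   5   8   7]
 [  0   3  91  91  95  94  95  91  92  90  93  93  93  94  98  95  95  98
   96  93   3   6   7   6]
 [ 99  96  93  96  93  94  93  94  93  94  94  93  93  93  93  98  97  96
   97  91  59   6   4   5]
 [100  97  97  91  95  93  93  93  95  93  95  90  91  95  95  98  94  95
   95  93  66  47  27   9]
 [ 99  95  96  95  93  97  91  95  92  93  93  93  98  91  95  95  96  98
   97  95  60  46  31  10]
 [ 94  98  95  93  93  94  95  95  97  95  94  95  94  96  90  95  97  92
   92  95  41  32  17   5]
 [ 95  91  94  93  96  91  95  91  93  96  98  93  92  92  93  95  93  94
   91  90   6   5   5  10]
 [ 95  90  92  93  94  94  92  95  95  91  92  92  93  91  94  95  94  94
[... 540 characters left out ...]
96 150 153 158 155 158 155 153 150 148 136 118 105  93  97  93  92
   91  93  91   5   6   8]
 [ 92  94 144 153 158 155 157 158 149 150 146 132 118 102  91  90  94  90
   94  89  93   7   4   8]
 [ 93  95 148 148 148 155 152 150 148 150 144 133 117 101  94  95  93  91
   93  97  89   5   6   6]
 [ 93  93 145 148 150 145 150 148 149 146 144 132 114  98  92  94  91  95
   94  92  92   8   7   5]
 [ 94  93  90  90  93  94 126 129 143 141 131 122 109  90  93  94  92  95
   95  90  89   5   7   4]
 [ 94  91  93  90  96  95  95  95  94  96  96  91  92  96  94  91  95  94
   95  92  92  10   6   7]
 [ 90  96  92  90  95  93  94  93  93  91  91  91  92  89  92  96  92  95
   90  93  96   6   5   3]]
```

View pics/probe.png

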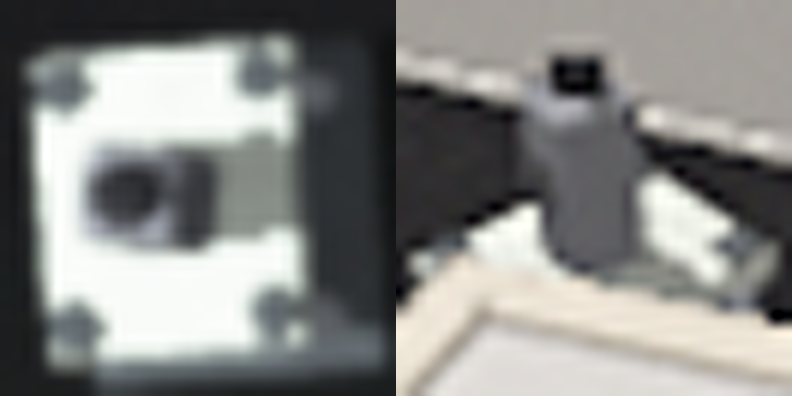

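The view shows the probe head's top face at about (97,145), (182,157), (172,245) and (85,235) in the left crop. It is turned clockwise about 0.12 rad relative to the image, and the button is at (130,192).

```bash
python3 - <<'E'
from h import *
t=dict(np.load("top0.npz"))
T=lambda x,y,z:ray(t,218+(x+.5)/12-.5,205+(y+.5)/12-.5,z)
for a in(.08,.12,.16):
    d=T(130+50*np.cos(a),192+50*np.sin(a),.15)-T(130,192,.15);print(a,np.arctan2(d[1],d[0]))
print(T(130,192,.158),[T(*p,.15).round(4) for p in((97,145),(182,157),(172,245),(85,235))],np.mean([T(*p,.15) for p in((97,145),(182,157),(172,245),(85,235))],0))
c=[T(*p,.095) for p in((25,50),(300,38),(308,350),(50,372))];print(np.mean(c,0),c)
E
```

```text
0.08 -1.6449211593359334
0.12 -1.6847518943587625
0.16 -1.7245417233517606
[0.42691303 0.17285884 0.158     ] [array([0.4387, 0.1828, 0.15  ]), array([0.4359, 0.1619, 0.15  ]), array([0.4143, 0.1639, 0.15  ]), array([0.4166, 0.1853, 0.15  ])] [0.42635145 0.17347733 0.15      ]
[0.42662572 0.17517613 0.095     ] [array([0.46517169, 0.2130734 , 0.095     ]), array([0.46861458, 0.14300118, 0.095     ]), array([0.38933727, 0.13958796, 0.095     ]), array([0.38337933, 0.20504197, 0.095     ])]
```

The head yaw is about -0.114 rad and its axis is at (0.4263,0.174). I'll move over the stand, then turn about -42.4° about tool z so the fingers close along the head's y.

```bash
python3 -m handwheel '{"deltas": [[0.4,0.89,0.585,0,0],[0.4,0.89,0.585,0,0],[0.4,0.89,0.585,0,0],[0.4,0.89,0.585,0,0],[0.4,0.89,0.585,0,0],[0.4,0.89,0.585,0,0],[0.4,0.89,0.585,0,0],[0.4,0.89,0.585,0,0],[0.4,0.89,0.585,0,0],[0.4,0.89,0.585,0,0],[0.4,0.89,0.585,0,0],[0.4,0.89,0.585,0,0],[0.4,0,0,0,-0.85],[0.4,0,0,0,-0.85],[0.4,0,0,0,-0.85],[0.4,0,0,0,-0.85],[0.4,0,0,0,-0.84],[0.4,0,0,0,0],[0.4,0,0,0,0]]}' 30
python3 -c "
from h import *
go(.4263,.174,.184)"
```

```text
clock: 8.43
tcp_pos: [0.4236, 0.1751, 0.306]
orientation: [0.0, 0.058, 0.998, 0.0]
wrist_force: [-0.6, 0.2, -0.5]
finger_gap: 0.0599
grip_force: 0.0
t 8.425 tcp [0.4236 0.1751 0.306 ] tilt [ 3.e-04  1.e-04 -1.e+00] yaw_y 1.4556 F [-0.6  0.2 -0.5] gap 0.05985182075147324 grip 0.0 units [-0.069 -0.02   3.049]
```

```bash
python3 -m handwheel '{"deltas": [[0.4,-0.07,-0.02,0.6,0],[0.4,0,0,0.7,0],[0.4,0,0,0.7,0],[0.4,0,0,0.4,0],[0.4,0,0,0.3,0],[0.4,0,0,0,0],[0.4,0,0,0,0]]}'
python3 - <<'E'
from h import *
go(.4263,.174,.184)
t=cam("top");s=cam("scene")
def C(c,u,v,w,h,k): return cv2.resize(c["frame"][v:v+h,u:u+w,::-1],None,fx=k,fy=k,interpolation=2)
cv2.imwrite("pics/pre.png",np.hstack([C(t,200,190,65,65,6),C(s,222,105,65,65,6)]))
E
```

```text
clock: 9.3
tcp_pos: [0.4267, 0.1741, 0.1986]
orientation: [0.001, 0.057, 0.998, 0.0]
wrist_force: [1.1, 0.5, 0.2]
finger_gap: 0.0598
grip_force: 0.0
t 9.3 tcp [0.4267 0.1741 0.1986] tilt [ 1.1e-03  3.0e-04 -1.0e+00] yaw_y 1.4577 F [1.1 0.5 0.2] gap 0.05984645558016407 grip 0.0 units [ 0.011 -0.004  0.364]
```

View pics/pre.png

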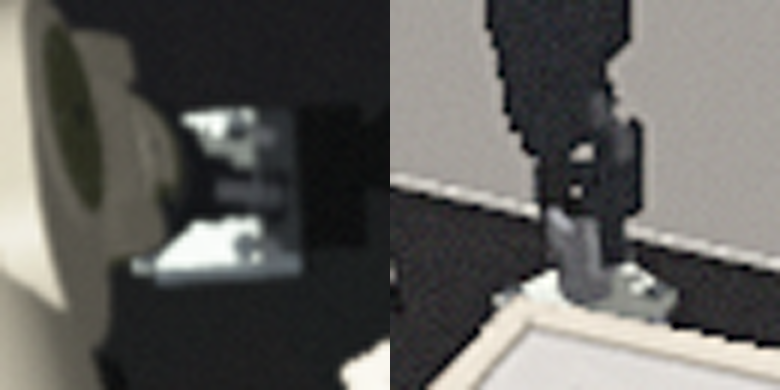

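In the scene half, the head at (575,250) sits between the fingers. I'll lower and grip.

```bash
python3 -m handwheel '{"deltas": [[0.4,0,0,0.2,0],[0.4,0,0,0.15,0],[0.4,0,0,0,0],[0.2,0,0,0,0],[0,0,0,0,0],[-0.2,0,0,0,0],[-0.4,0,0,0,0],[-1,0,0,0,0],[-1,0,0,0,0],[-1,0,0,0,0]]}' 40
python3 -c "
from h import *
go(.4263,.174,.184)"
```

```text
clock: 10.65
tcp_pos: [0.4265, 0.1741, 0.1841]
orientation: [0.0, 0.056, 0.998, 0.0]
wrist_force: [0.3, 0.7, 2.8]
finger_gap: 0.0253
grip_force: 39.4
t 10.65 tcp [0.4265 0.1741 0.1841] tilt [ 6.e-04  3.e-04 -1.e+00] yaw_y 1.4581 F [0.3 0.7 2.8] gap 0.025330130041797835 grip 39.41792070865631 units [ 0.004 -0.003  0.003]
```

Gripped: gap 25.3 mm against a 26 mm head. I'll draw it straight up.

```bash
python3 -m handwheel '{"deltas": [[-1,0,0,-0.2,0],[-1,0,0,-0.4,0],[-1,0,0,-0.4,0],[-1,0,0,-0.5,0],[-1,0,0,-0.5,0],[-1,0,0,-0.5,0],[-1,0,0,-0.5,0],[-1,0,0,-0.6,0],[-1,0,0,-0.6,0],[-1,0,0,-0.6,0],[-1,0,0,0,0],[-1,0,0,0,0]]}'
python3 -c "
from h import *
go(.5463,-.345,.375)"
```

```text
clock: 12.15
tcp_pos: [0.426, 0.1739, 0.375]
orientation: [-0.001, 0.056, 0.998, -0.0]
wrist_force: [0.5, 0.7, -2.3]
finger_gap: 0.0254
grip_force: 39.6
t 12.15 tcp [0.426  0.1739 0.375 ] tilt [-1.e-03 -3.e-04 -1.e+00] yaw_y 1.458 F [ 0.5  0.7 -2.3] gap 0.025447790121553508 grip 39.6459835767746 units [-4.4480e+00 -1.2551e+01  2.0000e-03]
```

```bash
python3 -m handwheel '{"deltas": [[-1,-0.14,-0.4,0,0],[-1,-0.28,-0.79,0,0],[-1,-0.28,-0.79,0,0],[-1,-0.28,-0.79,0,0],[-1,-0.28,-0.79,0,0],[-1,-0.28,-0.79,0,0],[-1,-0.28,-0.79,0,0],[-1,-0.28,-0.79,0,0],[-1,-0.28,-0.79,0,0],[-1,-0.28,-0.79,0,0],[-1,-0.28,-0.79,0,0],[-1,-0.28,-0.79,0,0],[-1,-0.28,-0.79,0,0],[-1,-0.28,-0.79,0,0],[-1,-0.28,-0.79,0,0],[-1,-0.28,-0.79,0,0],[-1,-0.14,-0.35,0,0],[-1,0,0,0,0],[-1,0,0,0,0]]}'
python3 -c "
from h import *
go(.5463,-.345,.29)"
```

```text
clock: 14.52
tcp_pos: [0.5471, -0.3468, 0.3753]
orientation: [-0.001, 0.056, 0.998, 0.001]
wrist_force: [0.5, -0.4, -0.8]
finger_gap: 0.0256
grip_force: 39.7
t 14.525 tcp [ 0.5471 -0.3468  0.3753] tilt [-0.0011  0.0011 -1.    ] yaw_y 1.4578 F [ 0.5 -0.4 -0.8] gap 0.02562602447492028 grip 39.68044638633728 units [0.021 0.041 2.132]
```

```bash
python3 -m handwheel '{"deltas": [[-1,0.02,0.04,0.4,0],[-1,0,0,0.6,0],[-1,0,0,0.6,0],[-1,0,0,0.4,0],[-1,0,0,0.1,0],[-1,0,0,0,0],[-1,0,0,0,0],[-1,0,0,0,0]]}'
python3 - <<'E'
from h import *
go(.5463,-.345,.29)
N=8;t=[cam("top") for _ in range(N)];s=[cam("scene") for _ in range(N)]
def C(L,u,v,w,h,k): return cv2.resize(np.mean([c["frame"] for c in L],0)[v:v+h,u:u+w,::-1].clip(0,255).astype(np.uint8),None,fx=k,fy=k,interpolation=2)
cv2.imwrite("pics/over.png",np.hstack([C(t,380,155,48,72,8),C(s,365,175,48,72,8)]))
E
```

```text
clock: 15.52
tcp_pos: [0.5473, -0.3455, 0.2928]
orientation: [0.001, 0.056, 0.998, -0.0]
wrist_force: [-0.4, 0.3, -1.6]
finger_gap: 0.0257
grip_force: 39.7
t 15.525 tcp [ 0.5473 -0.3455  0.2928] tilt [ 1.2e-03 -9.0e-04 -1.0e+00] yaw_y 1.4581 F [-0.4  0.3 -1.6] gap 0.02565603252633006 grip 39.69135046005249 units [0.025 0.009 0.069]
```

View pics/over.png

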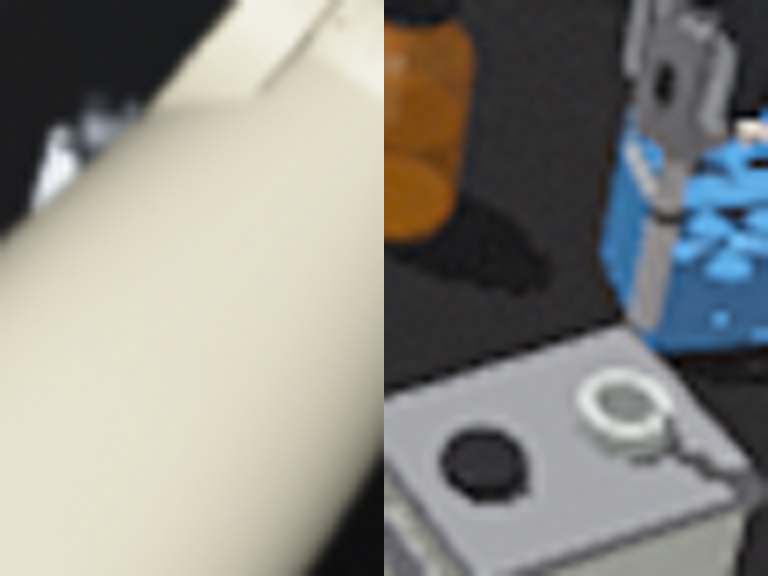

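The top view is occluded by the arm. In the scene half, the rod has its band at (664,214) and its tip at about (645,326). The bush mouth centre is at (625,402) and the pad at (486,462). I'll measure the rod relative to the bush from this camera.

```bash
python3 - <<'E'
from h import *
s=dict(np.load("scene0.npz"))
S=lambda x,y,z:ray(s,365+(x-384+.5)/8-.5,175+(y+.5)/8-.5,z)
def proj(p):
    q=s["R"].T@(np.array(p)-s["o"]);u=q[0]/q[2]*s["f"]+s["cx"];v=q[1]/q[2]*s["f"]+s["cy"]
    return [(u-365+.5)*8-.5+384,(v-175+.5)*8-.5]
z=.2928-.169
print("tip",S(645,326,z),"band",S(664,214,z+.05),"bush",S(625,402,.086),"pad",S(486,460,.083))
print("pred tip/band/head bottom/bush",proj((.5473,-.3455,z)),proj((.5473,-.3455,z+.05)),proj((.5473,-.3455,z+.08)),proj((.5463,-.345,.086)))
print("1mm x",np.subtract(proj((.5473,-.3455,z)),proj((.5463,-.3455,z))),"y",np.subtract(proj((.5473,-.3445,z)),proj((.5473,-.3455,z))),"z",np.subtract(proj((.5473,-.3455,z+.001)),proj((.5473,-.3455,z))))
E
```

```text
tip [ 0.54322019 -0.34693027  0.1238    ] band [ 0.54153572 -0.34652338  0.1738    ] bush [ 0.54427806 -0.34454143  0.086     ] pad [ 0.48911954 -0.33199433  0.083     ]
pred tip/band/head bottom/bush [np.float64(649.8158436580516), np.float64(318.52350368586826)] [np.float64(673.3081531942225), np.float64(205.13070084939295)] [np.float64(688.1444048700505), np.float64(133.51900347586457)] [np.float64(629.9521810568331), np.float64(400.140935412644)]
1mm x [ 1.97985506 -1.27156132] y [-2.28584493 -1.58628203] z [ 0.45546654 -2.19844827]
```

Two things explain the scene camera's residual along its line of sight: I read the front surface of the rod rather than its axis, and the height trades off with distance. Across the line of sight both cameras agree on about 1.2 mm. I'll apply that, lower to just above the mouth, and look again at higher zoom.

```bash
python3 -m handwheel '{"deltas": [[-1,0.035,0.022,0.2,0],[-1,0,0,0.25,0],[-1,0,0,0.2,0],[-1,0,0,0.05,0],[-1,0,0,0,0],[-1,0,0,0,0],[-1,0,0,0,0]]}'
python3 - <<'E'
from h import *
go(.546,-.3445,.263)
N=16;s=[cam("scene") for _ in range(N)]
g=np.mean([c["frame"] for c in s],0);np.save("over2.npy",g)
k=16;im=cv2.resize(g[190:236,385:413+8,::-1].clip(0,255).astype(np.uint8),None,fx=k,fy=k,interpolation=2)[136:]
cv2.imwrite("pics/over2.png",im);print(im.shape)
p=status.get_state()["tcp_pos"];c=s[0]
def proj(q):
    q=c["R"].T@(np.array(q)-c["o"]);return ((q[0]/q[2]*c["f"]+c["cx"]-385+.5)*k-.5).round(1),((q[1]/q[2]*c["f"]+c["cy"]-190+.5)*k-.5-136).round(1)
a=np.linspace(0,2*np.pi,73)
for n,r,x,y,z in(("bush out",.016,.546,-.3445,.086),("bore",.011,.546,-.3445,.086),("tip",.005,p[0],p[1],p[2]-.169),("band",.005,p[0],p[1],p[2]-.119),("head",.005,p[0],p[1],p[2]-.089)):
    q=np.array([proj((x+r*np.cos(t),y+r*np.sin(t),z)) for t in a]);print(n,"u",q[:,0].min(),q[:,0].max(),"v",q[:,1].min(),q[:,1].max(),"c",proj((x,y,z)))
E
```

```text
clock: 17.2
tcp_pos: [0.5459, -0.3444, 0.2643]
orientation: [0.0, 0.056, 0.998, -0.0]
wrist_force: [-0.6, -0.4, -0.7]
finger_gap: 0.0256
grip_force: 39.7
t 17.2 tcp [ 0.5459 -0.3444  0.2643] tilt [ 6.e-04 -4.e-04 -1.e+00] yaw_y 1.458 F [-0.6 -0.4 -0.7] gap 0.025555445295740397 grip 39.6916401386261 units [-0.003 -0.002  0.032]
(600, 576, 3)
bush out u 74.7 263.7 v 359.2 490.2 c (np.float64(169.0), np.float64(424.0))
bore u 104.2 234.0 v 379.3 469.3 c (np.float64(169.0), np.float64(424.0))
tip u 145.0 204.3 v 366.1 407.0 c (np.float64(174.6), np.float64(386.5))
band u 188.9 250.2 v 147.6 188.1 c (np.float64(219.6), np.float64(167.8))
head u 216.7 279.2 v 9.8 50.0 c (np.float64(247.9), np.float64(29.8))
```

View pics/over2.png

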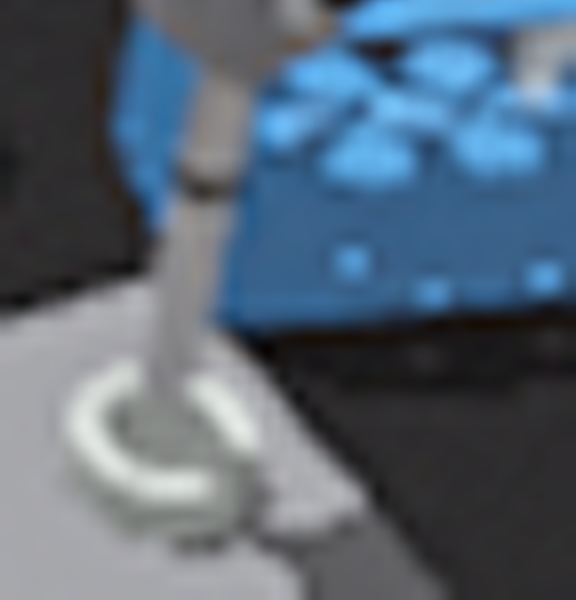

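At high zoom, the bush ring centre is about (161,428) and the rod's band centre about (208,188), with the rod entering the ring in the middle. Residuals against prediction agree within about 1 mm, so I'm lowering 59 mm to TCP z 0.205.

```bash
python3 -m handwheel '{"deltas": [[-1,0,0,0.08,0],[-1,0,0,0.15,0],[-1,0,0,0.15,0],[-1,0,0,0.15,0],[-1,0,0,0.15,0],[-1,0,0,0.15,0],[-1,0,0,0.15,0],[-1,0,0,0.15,0],[-1,0,0,0.15,0],[-1,0,0,0.1,0],[-1,0,0,0.06,0],[-1,0,0,0,0],[-1,0,0,0,0],[-1,0,0,0,0]]}'
python3 - <<'E'
from h import *
go(.546,-.3445,.205)
N=12;s=[cam("scene") for _ in range(N)]
g=np.mean([c["frame"] for c in s],0)
k=16;im=cv2.resize(g[190:236,385:421,::-1].clip(0,255).astype(np.uint8),None,fx=k,fy=k,interpolation=2)[136:]
cv2.imwrite("pics/in.png",im)
E
```

```text
clock: 19.75
tcp_pos: [0.5459, -0.3443, 0.2066]
orientation: [0.0, 0.056, 0.998, -0.0]
wrist_force: [0.3, -0.0, -0.9]
finger_gap: 0.0252
grip_force: 39.7
t 19.75 tcp [ 0.5459 -0.3443  0.2066] tilt [ 4.e-04 -3.e-04 -1.e+00] yaw_y 1.458 F [ 0.3 -0.  -0.9] gap 0.025226016253503184 grip 39.691495299339294 units [-0.004 -0.004  0.039]
```

View pics/in.png

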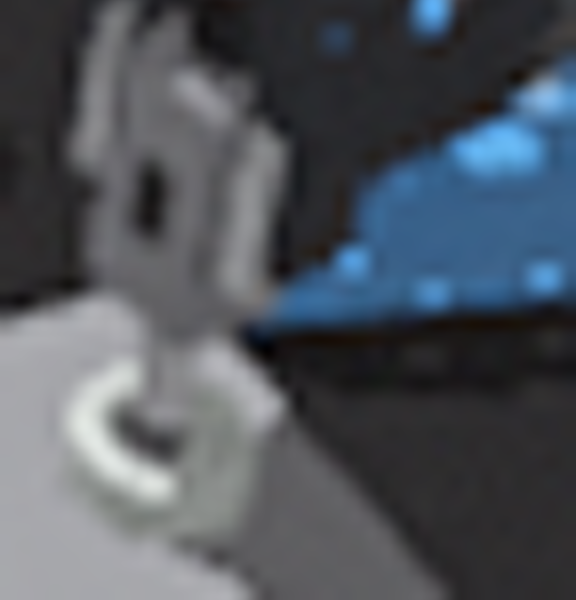

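The rod is inside the bore, and the dark band shows at about (160,438) inside the ring centred at (161,428): centred and about 1.5 mm high. I'll make a small final lowering, let it settle and hand in.

```bash
python3 -m handwheel '{"deltas": [[-1,0,0,0.03,0],[-1,0,0,0,0],[-1,0,0,0,0],[-1,0,0,0,0],[-1,0,0,0,0]]}'
python3 -c "
from h import *
go(.546,-.3445,.205)
from workcell import hand_in
print(hand_in())"
```

```text
clock: 20.98
tcp_pos: [0.5457, -0.3443, 0.2051]
orientation: [0.0, 0.056, 0.998, 0.0]
wrist_force: [-1.2, -0.0, -0.8]
finger_gap: 0.0254
grip_force: 39.7
t 20.975 tcp [ 0.5457 -0.3443  0.2051] tilt [ 1.e-04  0.e+00 -1.e+00] yaw_y 1.458 F [-1.2 -0.  -0.8] gap 0.025410732269007492 grip 39.69101428985596 units [-0.007 -0.005  0.003]
the job is handed in; nothing more can be done
None
```

I handed the job in at 21 s with the lid pressed home and the probe held upright and centred in the bush to about 1 mm, its band level with the mouth; `hand_in()` returned no verdict, so the pass is unconfirmed.

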